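# Refit the strainer disk and screw ring on a returned canister

### The arm

A 6-joint arm with a two-finger parallel gripper is mounted at the origin on the work surface. World frame = base frame: x ahead of the robot, y to its left, z up, the work surface at z = 0. Lengths are in m, angles in rad, forces in N, time in s.
With the tool pointing down it reaches from about 0.375 to 0.9 m from the base axis. Payload 3.1 kg.
Tool frame: the origin (TCP) lies midway between the tips of the shut fingers; the grasp point (between the pads) lies 19 mm behind it (manip.grasp_offset is the distance from the TCP to the grasp point, in m); z points along the fingers, y is the line along which they close (so a half turn about z gives the same grasp; the last joint's range is limited). The gripper opens to 85 mm and grips with 20 to 120 N. Pads are 22 mm wide; open, the fingers measure 114 mm over their backs; the gripper's body (76 mm by 85 mm) begins 54 mm behind the grasp point. The pads swing forward as they close: fully open they stand 13 mm farther back than shut.
Start: joints at [1.149, 0.527, 1.433, -0, 1.181, -0.178], TCP at [0.15, 0.607, 0.231] pointing down, gripper open.
Joint ranges: [-3.08, 3.08], [-0.75, 2.2], [0.22, 2.44], [-1.43, 4.57], [0, 2.65], [-2.85, 2.85]. Speed limits (rad/s): [2.79, 2.79, 3.14, 3.14, 3.14, 3.14].

### API

Orientations are given as a unit quaternion [x, y, z, w].
In Python, from station import sensors, cams, order, manip gives the robot as it stands.
- The arm moves only by the tool move_arm, never from a script. Its argument "targets" is a list of rows, each an object of numbers: "dx", "dy", "dz": the shift along the world's x, y, z normalised to -1 to 1, where 1 is 25 mm; "rx", "ry", "rz": the turn, a rotation vector about the world's x, y, z normalised to -1 to 1, where 1 is 30 degrees. A call has exactly 10 rows; each row shifts and turns the commanded pose from where the row before left it; what a row does not reach is not made up. A row lasts 1/8 s, in which the tool goes at most 62.5 mm and 10.7 degrees, less where a joint would pass 70% of its speed; a pose out of reach is approached as far as the arm can. A call with a number of a shift or a turn outside -1 to 1 is refused whole. A call with a gripper value outside its range is refused whole. "claw" is the opening in per cent of the stroke, from 0 (shut) to 100 (fully open), set as the call begins (left out, the last holds). The fingers move at their own pace and stop on an object; "newtons" is the grip in N (left out, the last holds). Time passes only in rows, so rows that do not move let the fingers close, or fill a call up. It gives the time, the measured TCP pose, the force, the opening and the grip force at its end, in the units of the state.
- sensors.sense(): the state, without advancing time (a new reading comes with each control period).
- cams.snapshot(name): name is "scene" or "side" or "wrist"; returns the picture (384x512x3 uint8, red, green, blue); there is no depth.
- cams.camera_model(name): a dict with "fx", "fy", "cx", "cy" (pixels), "extrinsics" (4x4, takes a point from world to camera coordinates). Camera axes: x right, y down, z forward; pixel columns grow to the right and rows downward; lengths in m; the calibration is good to about 2 mm. The wrist camera is an equidistant fisheye: a pixel r from the principal point sees the ray r / f radians off the axis. A picture is of the moment at which its call begins: read the wrist's pose just before it. camera_model takes no time and is no camera call; for the wrist camera it gives the pose at the moment of the call.
- order.sign_off(): hands the job in; it is judged then, once.
The state is a dict: "t": time; "q": joint angles; "qd": joint speeds; "tau": joint torques, N m; "tcp_pos": TCP position; "tool_rot": TCP orientation; "force": force on the tool from outside, world axes, zero at the start; "ft_torque": the same for the moment, N m; "finger_gap": opening from 0.0 (shut) to 1.0 (fully open); "gripper_force": force on a finger pad.
Only numpy, scipy, OpenCV 4.12 (cv2) and the standard library are available. Lean on these libraries where they do the work, as an engineer would, in place of code of your own. Each camera call takes 0.05 s, during which the arm holds its last target. There are 200 camera calls.

### The job

Make this returned infuser canister complete again: seat the steel strainer disk fully in the canister's mouth and let go of it, then put the eared screw ring over it and screw it clockwise (seen from above) until it is snug, so that it clamps the disk without being forced. Leave the ring level and released, and leave the carton, the mug and the screwdriver where they are.

Things in the scene. Friction and masses are not known exactly. Their poses are not given: they have to be found in the camera images.
- canister: Bare-metal canister, 100 mm across, fixed upright in a wooden bench cradle (base 150 x 150 x 22 mm, two cheeks 51 mm high); it cannot turn. Origin on the work surface under its axis, z up. The threaded neck on top is 74 mm across bare, 82.6 mm over its thread, 27 mm long. The three thread starts lie anywhere round the neck, whatever the canister's yaw: they must be felt.
- mouth (a point): Centre of the canister's round mouth, level with the rim, 125 mm above the work surface. The mouth is 60 mm across and 27 mm deep; its flat rim, 7 mm wide, is a sprung seat (20 N per mm, 4 mm of travel). The right-handed thread makes the ring sink 24 mm per full turn clockwise seen from above, with 2 mm of axial play; by friction the ring stays where it is left.
- disk: Loose steel strainer disk, about 120 g, lying on the bench bar up: a plug 57 mm across, 8 mm high, with chamfered foot; above it a flange 70 mm across, 4 mm thick, with small holes. Origin at the centre of the plug's underside, z up. Fully seated, the flange lies on the rim and the origin is 8 mm below the mouth point.
- disk_bar (a point): Middle of the upright grip bar on top of the disk, 24 mm above the disk's origin. The bar is 32 mm long (along the disk's x), 10 mm thick (along its y) and stands 12 to 36 mm above the origin.
- ring: Loose grey plastic screw ring, ribbed outside, about 110 g, 95 mm across, lying ears up. Skirt 18 mm high, 86 mm inside, with three inward lugs at its lower edge (77.6 mm free between them); above it a 4 mm flange with a 43 mm hole that passes over the disk's bar. Origin at the centre of the lower edge, z up; it is 14 mm below the mouth point when the flange just touches the seated disk.
- ring_ears (a point): Midway between the ring's two upright ears, 35 mm above its origin. Ears stand 22 to 48 mm up, 28 mm wide along the ring's x; outer faces flat, at y = +30, -30 mm. Set on the neck unturned, the ring rests 0 to 13 mm below the mouth; 25 to 195 degrees bring it onto the disk, 10 to 50 more run free, then it clamps: 6 degrees add about 8 N; snug, it turns with 0.4 to 0.6 N m.
- carton: Bystander: closed cardboard carton 100 x 130 x 70 mm, origin under its centre. Leave alone.
- mug: Bystander: white mug, 76 mm across, 85 mm high, origin under its centre. Leave alone.
- screwdriver: Bystander: screwdriver 190 mm long lying on the bench, handle towards its own -x. Leave alone.
There are look-alikes about, which are no part of the job. What is shaped like the disk but yellow is not meant. What is shaped like the ring but orange is not meant.

How it is judged:
By the outcome, as a careful person would: the job done as asked, in the order asked, and still so for the second after the job is handed in, with the robot touching nothing.
It also fails if it takes over 72 s, if anything falls off the work surface, if the arm or the gripper's body presses on something with over 40 N, if the wrist force passes 120 N, or if a joint passes its speed limit or range.

## Working session

There is one attempt and no reset: what is moved stays moved. The work goes in short steps, Python scripts to look and compute and a tool call to move; the robot and the scene stay as the last step left them, time stands still between calls to the robot, and variables do not carry over. Pictures are saved under pics/ and viewed, at most 10 in all, crops included, and the job is handed in when it is done.

Besides the shell and the picture viewer there is one more tool, called after "Emit:" as name(argument=value, ...), one argument or row to a line, values as JSON. move_arm: Moves the arm, as the interface text tells. Scaled input: -1 to 1 covers 25 mm each way for a shift and 30 degrees each way for a turn. Its arguments: {"type":"object","properties":{"targets":{"type":"array"},"claw":{"type":"number"},"newtons":{"type":"number"}},"required":["targets"]}

```bash
mkdir -p pics; ls
python3 - <<'E'
from station import sensors,cams
import cv2,numpy as np
for n in("scene","side","wrist"):
    m=cams.camera_model(n); print(n,{k:(np.round(v,3).tolist()) for k,v in m.items()})
    cv2.imwrite(f"pics/{n}0.png",cams.snapshot(n)[...,::-1])
a=[cv2.imread(f"pics/{n}0.png") for n in("scene","side")]
print(sensors.sense())
E
```

```text
pics
scene {'fx': 349.89, 'fy': 349.89, 'cx': 261.788, 'cy': 194.256, 'extrinsics': [[0.154, 0.988, -0.023, -0.104], [0.51, -0.099, -0.855, -0.196], [-0.846, 0.12, -0.519, 1.361], [0.0, 0.0, 0.0, 1.0]]}
side {'fx': 383.462, 'fy': 383.462, 'cx': 255.653, 'cy': 193.105, 'extrinsics': [[0.696, -0.718, 0.008, -0.396], [-0.402, -0.399, -0.824, 0.302], [0.594, 0.571, -0.566, 0.691], [0.0, 0.0, 0.0, 1.0]]}
wrist {'fx': 297.319, 'fy': 297.319, 'cx': 254.301, 'cy': 192.113, 'extrinsics': [[0.24, 0.971, -0.002, -0.624], [0.922, -0.228, 0.312, -0.041], [0.302, -0.077, -0.95, 0.381], [0.0, 0.0, 0.0, 1.0]]}
{'t': 0.15, 'q': array([ 1.14949723e+00,  5.28252908e-01,  1.43364863e+00, -1.63919262e-05,
        1.18142577e+00, -1.78477743e-01]), 'qd': array([-0.00081596, -0.00276172, -0.00274407,  0.00048589, -0.00110994,
       -0.00043027]), 'tau': array([ 8.53963957e-04, -4.42742586e+01, -1.78276116e+01, -2.07807911e-04,
        5.68614952e-03,  2.61158613e-05]), 'tcp_pos': array([0.14999866, 0.60613837, 0.23054533]), 'tool_rot': array([ 1.21109480e-01,  9.92638777e-01, -8.30856864e-04, -2.48978700e-04]), 'force': array([-0.79419881, -0.33294784,  0.48765414]), 'ft_torque': array([-0.00922201,  0.03223912, -0.01983059]), 'gripper_force': 0.0, 'finger_gap': 0.997177919795501}
```

View pics/scene0.png

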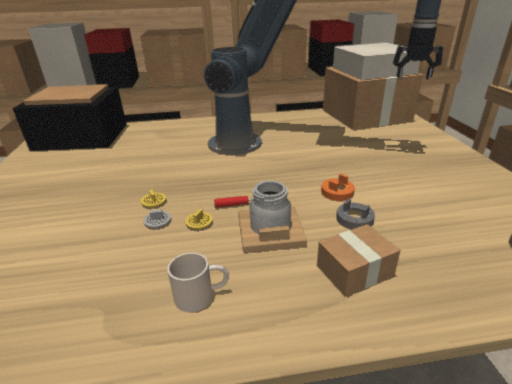

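View pics/side0.png

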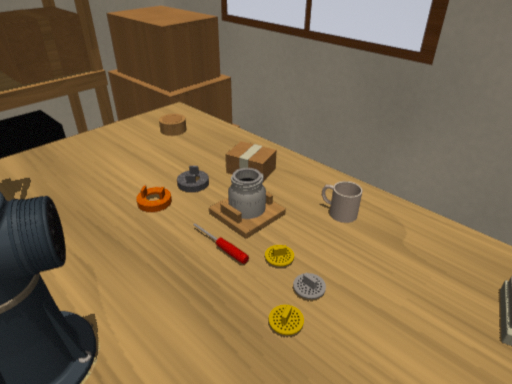

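Disk candidates (scene): yellow (153,200), steel grey (157,218) and yellow (199,220); the grey one is the disk, at side (310,287). Ring candidates: orange (338,187) and grey (356,214); the grey one is the ring, at side (193,180). The canister is at scene (270,205).

```bash
cat > h.py <<'E'
from station import sensors,cams
import cv2,numpy as np
from scipy.optimize import least_squares
def proj(m,P):
    P=np.atleast_2d(P); E=np.array(m['extrinsics']); c=P@E[:3,:3].T+E[:3,3]
    return np.c_[m['fx']*c[:,0]/c[:,2]+m['cx'], m['fy']*c[:,1]/c[:,2]+m['cy']]
def projw(m,P):
    P=np.atleast_2d(P); E=np.array(m['extrinsics']); c=P@E[:3,:3].T+E[:3,3]
    r=np.hypot(c[:,0],c[:,1]); th=np.arctan2(r,c[:,2]); s=m['fx']*th/np.maximum(r,1e-9)
    return np.c_[s*c[:,0]+m['cx'], s*c[:,1]+m['cy']]
def onplane(m,uv,z,wrist=False):
    E=np.array(m['extrinsics']); R,t=E[:3,:3],E[:3,3]
    x=(uv[0]-m['cx'])/m['fx']; y=(uv[1]-m['cy'])/m['fy']
    if wrist:
        r=np.hypot(x,y); d=np.array([x/r*np.sin(r),y/r*np.sin(r),np.cos(r)])
    else: d=np.array([x,y,1.])
    d=R.T@d; o=-R.T@t; return o+d*(z-o[2])/d[2]
E
python3 - <<'E'
from h import *
S,D=cams.camera_model("scene"),cams.camera_model("side")
for n,a,b,z in(("disk",(157,219),(310,286),.008),("ring",(356,213),(193,181),.02),("mouth",(270,188),(246,177),.125),("carton",(358,245),(252,155),.07),("mug",(190,262),(345,187),.085)):
    print(n,onplane(S,a,z).round(3),onplane(D,b,z).round(3))
ims=[cv2.imread("pics/scene0.png"),cv2.imread("pics/side0.png")]
def crop(im,c,s,f): return cv2.resize(im[c[1]-s:c[1]+s,c[0]-s:c[0]+s],(390,290) if 0 else (2*s*f,2*s*f),interpolation=cv2.INTER_CUBIC)
A=crop(ims[0],(157,215),28,5);B=crop(ims[1],(310,287),28,5)
C=crop(ims[0],(356,213),28,5);E_=crop(ims[1],(193,180),28,5)
cv2.imwrite("pics/crop1.png",np.vstack([np.hstack([A,B]),np.hstack([C,E_])]))
E
```

```text
disk [ 0.478 -0.248  0.008] [ 0.482 -0.249  0.008]
ring [0.565 0.264 0.02 ] [0.555 0.248 0.02 ]
mouth [0.573 0.039 0.125] [0.566 0.032 0.125]
carton [0.743 0.191 0.07 ] [0.73  0.172 0.07 ]
mug [ 0.75  -0.147  0.085] [ 0.759 -0.143  0.085]
```

View pics/crop1.png

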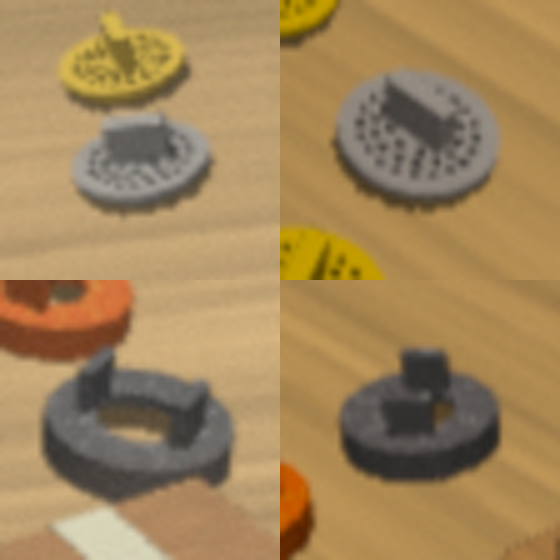

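Emit:
move_arm(
  targets=[
    {"dx":0.76,"dy":-0.71},
    {"dx":0.76,"dy":-0.71},
    {"dx":0.76,"dy":-0.71},
    {"dx":0.76,"dy":-0.71},
    {"dx":0.76,"dy":-0.71},
    {"dx":0.76,"dy":-0.71},
    {"dx":0.76,"dy":-0.71},
    {"dx":0.76,"dy":-0.71},
    {"dx":0.76,"dy":-0.71},
    {"dx":0.76,"dy":-0.71},
  ],
)

```text
schema error: expected keys dx, dy, dz, rx, ry, rz
```

Emit:
move_arm(
  targets=[
    {"dx":0.84,"dy":-0.71},
    {"dx":0.84,"dy":-0.71},
    {"dx":0.84,"dy":-0.71},
    {"dx":0.84,"dy":-0.71},
    {"dx":0.84,"dy":-0.71},
    {"dx":0.84,"dy":-0.71},
    {"dx":0.84,"dy":-0.71},
    {"dx":0.84,"dy":-0.71},
    {"dx":0.84,"dy":-0.71},
    {},
  ],
)

```text
schema error: expected keys dx, dy, dz, rx, ry, rz
```

```bash
cat >> h.py <<'E'
import pickle
def shot(name):
    m=cams.camera_model("wrist"); im=cams.snapshot("wrist")
    cv2.imwrite(f"pics/{name}.png",im[...,::-1]); pickle.dump(m,open(f"pics/{name}.pkl","wb"))
    s=sensors.sense(); print("t",s['t'],s['tcp_pos'].round(4),s['tool_rot'].round(3),"q",s['q'].round(3),"F",s['force'].round(1))
E
python3 - <<'E'
from h import *
shot("w1")
E
```

```text
t 0.2 [0.15   0.6063 0.2307] [ 0.121  0.993 -0.001 -0.   ] q [ 1.15   0.528  1.433 -0.     1.181 -0.179] F [ 0.8 -0.7 -0.4]
```

View pics/w1.png

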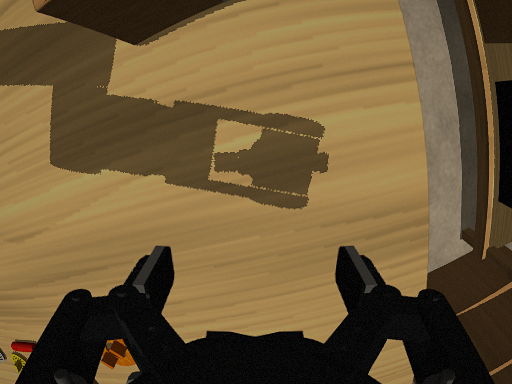

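The moves were refused because every row needs all six keys, so this view shows only empty bench under the tool. I'll resend them with all keys.

Emit:
move_arm(
  targets=[
    {"dx":0.76,"dy":-0.71,"dz":0,"rx":0,"ry":0,"rz":0},
    {"dx":0.76,"dy":-0.71,"dz":0,"rx":0,"ry":0,"rz":0},
    {"dx":0.76,"dy":-0.71,"dz":0,"rx":0,"ry":0,"rz":0},
    {"dx":0.76,"dy":-0.71,"dz":0,"rx":0,"ry":0,"rz":0},
    {"dx":0.76,"dy":-0.71,"dz":0,"rx":0,"ry":0,"rz":0},
    {"dx":0.76,"dy":-0.71,"dz":0,"rx":0,"ry":0,"rz":0},
    {"dx":0.76,"dy":-0.71,"dz":0,"rx":0,"ry":0,"rz":0},
    {"dx":0.76,"dy":-0.71,"dz":0,"rx":0,"ry":0,"rz":0},
    {"dx":0.76,"dy":-0.71,"dz":0,"rx":0,"ry":0,"rz":0},
    {"dx":0.76,"dy":-0.71,"dz":0,"rx":0,"ry":0,"rz":0},
  ],
)

```text
t: 1.45
tcp_pos: [0.3407, 0.4285, 0.2312]
tool_rot: [0.121, 0.993, -0.0, -0.0]
force: [0.2, -0.6, 0.9]
finger_gap: 1.001
gripper_force: 0.0
```

Emit:
move_arm(
  targets=[
    {"dx":0.84,"dy":-0.71,"dz":0,"rx":0,"ry":0,"rz":0},
    {"dx":0.84,"dy":-0.71,"dz":0,"rx":0,"ry":0,"rz":0},
    {"dx":0.84,"dy":-0.71,"dz":0,"rx":0,"ry":0,"rz":0},
    {"dx":0.84,"dy":-0.71,"dz":0,"rx":0,"ry":0,"rz":0},
    {"dx":0.84,"dy":-0.71,"dz":0,"rx":0,"ry":0,"rz":0},
    {"dx":0.84,"dy":-0.71,"dz":0,"rx":0,"ry":0,"rz":0},
    {"dx":0.84,"dy":-0.71,"dz":0,"rx":0,"ry":0,"rz":0},
    {"dx":0.84,"dy":-0.71,"dz":0,"rx":0,"ry":0,"rz":0},
    {"dx":0.84,"dy":-0.71,"dz":0,"rx":0,"ry":0,"rz":0},
    {"dx":0,"dy":0,"dz":0,"rx":0,"ry":0,"rz":0},
  ],
)

```text
t: 2.7
tcp_pos: [0.5306, 0.2682, 0.2311]
tool_rot: [0.122, 0.992, 0.0, 0.0]
force: [0.3, 0.4, -0.1]
finger_gap: 1.001
gripper_force: 0.0
```

Run:
```python
from h import *
shot("w2")
```

```text
t 2.75 [0.5293 0.269  0.231 ] [ 0.122  0.993  0.    -0.   ] q [ 0.282  0.486  1.513  0.     1.143 -1.045] F [0.3 0.7 0.6]
```

View pics/w2.png

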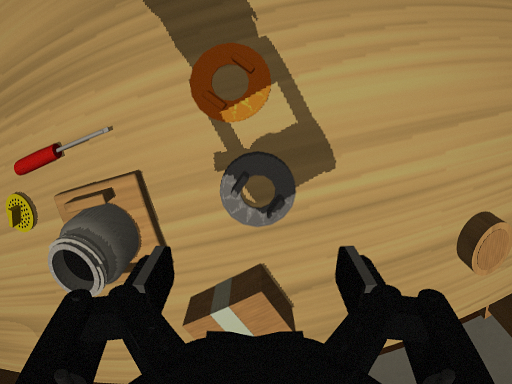

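The grey ring's flange is centred near (258,189), with ears near (240,183) and (271,206). The orange one is at (231,82), and the canister rim is near (78,266).

Run:
```python
from h import *
S,D=cams.camera_model("scene"),cams.camera_model("side")
W=pickle.load(open("pics/w2.pkl","rb"))
print("ring",onplane(W,(258,189),.022,1).round(4))
e=[onplane(W,p,.048,1) for p in((240,182),(271,207))];print("ears W",np.round(e,3))
for c,ps in((S,((347.2,201.4),(366.8,207.6))),(D,((194,166.4),(190.6,176.4)))):print(np.round([onplane(c,p,.048) for p in ps],3))
for c,ps in((S,((149.6,211.4),(162,211))),(D,((303.6,274.6),(316.6,282.6)))):
    a=np.array([onplane(c,p,.036) for p in ps]);d=a[1]-a[0];print("bar",a.round(3).tolist(),np.degrees(np.arctan2(d[1],d[0])))
print("mouth",onplane(W,(78,266),.125,1).round(4))
im=cv2.imread("pics/w2.png")
A=cv2.resize(im[145:235,210:310],None,fx=5,fy=5,interpolation=cv2.INTER_CUBIC);B=cv2.resize(im[200:300,40:120],None,fx=4.5,fy=4.5,interpolation=cv2.INTER_CUBIC)
cv2.imwrite("pics/crop2.png",np.hstack([A*1,B]) if A.shape[0]==B.shape[0] else np.hstack([A[:450],B[:450]]))
```

```text
ring [0.5623 0.265  0.022 ]
ears W [[0.541 0.249 0.048]
 [0.579 0.276 0.048]]
[[0.549 0.244 0.048]
 [0.585 0.281 0.048]]
[[0.583 0.275 0.048]
 [0.54  0.237 0.048]]
bar [[0.481, -0.262, 0.036], [0.485, -0.23, 0.036]] 82.491278447054
bar [[0.476, -0.233, 0.036], [0.477, -0.266, 0.036]] -87.81967576947352
mouth [0.5693 0.0523 0.125 ]
```

View pics/crop2.png

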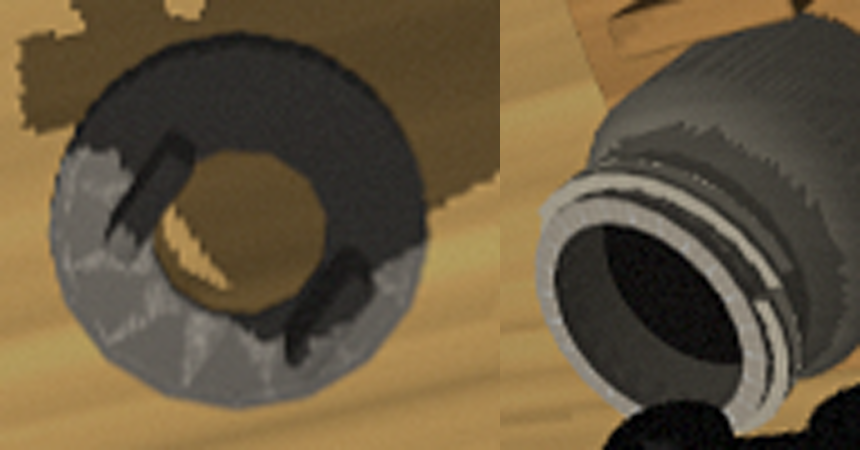

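Emit:
move_arm(
  targets=[
    {"dx":0.1,"dy":-0.98,"dz":0,"rx":0,"ry":0,"rz":0},
    {"dx":0.1,"dy":-0.98,"dz":0,"rx":0,"ry":0,"rz":0},
    {"dx":0.1,"dy":-0.98,"dz":0.1,"rx":0,"ry":0,"rz":0},
    {"dx":0.1,"dy":-0.98,"dz":0.1,"rx":0,"ry":0,"rz":0},
    {"dx":0.1,"dy":-0.98,"dz":0.1,"rx":0,"ry":0,"rz":0},
    {"dx":0.1,"dy":-0.98,"dz":0.1,"rx":0,"ry":0,"rz":0},
    {"dx":0.1,"dy":-0.98,"dz":0,"rx":0,"ry":0,"rz":0},
    {"dx":0.1,"dy":-0.98,"dz":0,"rx":0,"ry":0,"rz":0},
    {"dx":0.1,"dy":-0.98,"dz":0,"rx":0,"ry":0,"rz":0},
    {"dx":0,"dy":0,"dz":0,"rx":0,"ry":0,"rz":0},
  ],
)

```text
t: 4.0
tcp_pos: [0.5512, 0.0488, 0.2413]
tool_rot: [0.122, 0.993, 0.0, -0.0]
force: [0.4, 0.6, -0.6]
finger_gap: 1.0
gripper_force: 0.0
```

Run:
```python
from h import *
shot("w3")
```

```text
t 4.05 [0.551  0.0496 0.2413] [ 0.121  0.993  0.    -0.   ] q [-1.130e-01  4.190e-01  1.602e+00  1.000e-03  1.121e+00 -1.440e+00] F [0.6 0.3 0.1]
```

Emit:
move_arm(
  targets=[
    {"dx":-0.25,"dy":-0.96,"dz":0,"rx":0,"ry":0,"rz":-0.25},
    {"dx":-0.25,"dy":-0.96,"dz":0,"rx":0,"ry":0,"rz":-0.25},
    {"dx":-0.25,"dy":-0.96,"dz":0,"rx":0,"ry":0,"rz":-0.25},
    {"dx":-0.25,"dy":-0.96,"dz":0,"rx":0,"ry":0,"rz":-0.25},
    {"dx":-0.25,"dy":-0.96,"dz":0,"rx":0,"ry":0,"rz":-0.25},
    {"dx":-0.25,"dy":-0.96,"dz":0,"rx":0,"ry":0,"rz":-0.25},
    {"dx":-0.25,"dy":-0.96,"dz":0,"rx":0,"ry":0,"rz":-0.25},
    {"dx":-0.25,"dy":-0.96,"dz":0,"rx":0,"ry":0,"rz":-0.25},
    {"dx":-0.25,"dy":-0.96,"dz":0,"rx":0,"ry":0,"rz":-0.25},
    {"dx":-0.25,"dy":-0.96,"dz":0,"rx":0,"ry":0,"rz":-0.25},
  ],
)

```text
t: 5.3
tcp_pos: [0.4892, -0.1899, 0.2413]
tool_rot: [0.701, 0.713, 0.0, -0.0]
force: [-0.2, 0.1, -0.4]
finger_gap: 1.006
gripper_force: 0.0
```

Emit:
move_arm(
  targets=[
    {"dx":-0.2,"dy":-0.9,"dz":-0.5,"rx":0,"ry":0,"rz":-0.13},
    {"dx":-0.2,"dy":-0.7,"dz":-0.5,"rx":0,"ry":0,"rz":0},
    {"dx":-0.1,"dy":0,"dz":-0.5,"rx":0,"ry":0,"rz":0},
    {"dx":0,"dy":0,"dz":-0.5,"rx":0,"ry":0,"rz":0},
    {"dx":0,"dy":0,"dz":-0.5,"rx":0,"ry":0,"rz":0},
    {"dx":0,"dy":0,"dz":-0.5,"rx":0,"ry":0,"rz":0},
    {"dx":0,"dy":0,"dz":-0.5,"rx":0,"ry":0,"rz":0},
    {"dx":0,"dy":0,"dz":-0.5,"rx":0,"ry":0,"rz":0},
    {"dx":0,"dy":0,"dz":0,"rx":0,"ry":0,"rz":0},
    {"dx":0,"dy":0,"dz":0,"rx":0,"ry":0,"rz":0},
  ],
  claw=60,
)

```text
t: 6.55
tcp_pos: [0.4769, -0.2313, 0.1414]
tool_rot: [0.724, 0.69, 0.0, 0.0]
force: [0.8, 0.6, 0.1]
finger_gap: 0.603
gripper_force: 0.0
```

Run:
```python
from h import *
shot("w4")
a=cv2.imread("pics/w3.png");b=cv2.imread("pics/w4.png")
cv2.imwrite("pics/c3.png",np.hstack([a[60:384,60:460],b[60:384,60:460]]))
```

```text
t 6.6 [ 0.477  -0.2314  0.1417] [0.724 0.69  0.    0.   ] q [-0.663  0.53   1.756  0.     0.854 -0.613] F [-0.   0.1 -1. ]
```

View pics/c3.png

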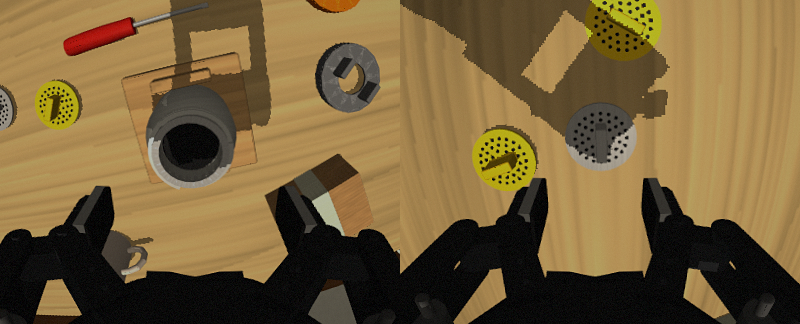

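The left view shows the mouth centred near wrist pixel (249,207) and the grey ring at (408,137). The right view shows the steel disk near (661,196) in composite terms, i.e. w4 (260,196), with its bar running vertically and the yellow disks beside it. I'll refine these by edge fitting.

```bash
cat >> h.py <<'E'
def edges(name):
    g=cv2.GaussianBlur(cv2.imread(f"pics/{name}.png"),(0,0),1.0).astype(np.float32)
    gx=cv2.Sobel(g,-1,1,0).max(2);G=np.sqrt((cv2.Sobel(g,-1,1,0)**2+cv2.Sobel(g,-1,0,1)**2).sum(2))
    return np.minimum(G,150.)
def score(G,W,P):
    uv=projw(W,P).astype(np.float32)
    return cv2.remap(G,uv[:,0].reshape(-1,1),uv[:,1].reshape(-1,1),cv2.INTER_LINEAR).mean()
a=np.linspace(0,2*np.pi,120,endpoint=False)
def circ(c,r,z): return np.c_[c[0]+r*np.cos(a),c[1]+r*np.sin(a),np.full(120,z)]
def fitc(name,c0,rz,R=.015):
    W=pickle.load(open(f"pics/{name}.pkl","rb"));G=edges(name);c=np.array(c0[:2])
    for st in(R/8,R/40,R/150):
        g=[(i,j) for i in range(-8,9) for j in range(-8,9)]
        s=[sum(score(G,W,circ(c+st*np.array(k),r,z)) for r,z in rz) for k in g]
        c=c+st*np.array(g[int(np.argmax(s))])
    return c,max(s)
def fitbox(name,c,th0,L,T,z,dth=20,off=.004,offs=(0,)):
    W=pickle.load(open(f"pics/{name}.pkl","rb"));G=edges(name);best=(-1,)
    t=np.linspace(-1,1,20)
    base=np.r_[np.c_[t*L/2,0*t+T/2],np.c_[t*L/2,0*t-T/2],np.c_[0*t+L/2,t*T/2],np.c_[0*t-L/2,t*T/2]]
    base=np.vstack([base+[0,o] for o in offs])
    for th in np.radians(np.arange(th0-dth,th0+dth+.1,1)):
        R=np.array([[np.cos(th),-np.sin(th)],[np.sin(th),np.cos(th)]])
        for dx in np.arange(-off,off+1e-6,.001):
            for dy in np.arange(-off,off+1e-6,.001):
                s=score(G,W,np.c_[base@R.T+c+[dx,dy],np.full(len(base),z)])
                if s>best[0]:best=(s,np.degrees(th),dx,dy)
    return best
E
python3 - <<'E'
from h import *
W3=pickle.load(open("pics/w3.pkl","rb"));W4=pickle.load(open("pics/w4.pkl","rb"))
print("mouth guess",onplane(W3,(249,207),.125,1)); print("disk guess",onplane(W4,(260,196),.012,1))
print("mouth",fitc("w3",onplane(W3,(249,207),.125,1),[(.030,.125),(.037,.125)]))
print("mouth w2",fitc("w2",onplane(W3,(249,207),.125,1),[(.030,.125),(.037,.125)]))
d=fitc("w4",onplane(W4,(260,196),.012,1),[(.035,.012)]);print("disk",d)
print("bar",fitbox("w4",d[0],87,.032,.010,.036))
for w in("w2","w3"):
    r=fitc(w,(.562,.265),[(.0475,.022),(.0215,.022)]);print("ring",w,r)
    for ty in (.005,.008):print(fitbox(w,r[0],-47,.028,ty,.048,15,.004,(.030-ty/2,-.030+ty/2)))
E
```

```text
mouth guess [0.56893884 0.03923487 0.125     ]
disk guess [ 0.48184571 -0.24488901  0.012     ]
mouth (array([0.57466384, 0.03895987]), np.float32(219.56886))
mouth w2 (array([0.57398884, 0.03830987]), np.float32(251.50095))
disk (array([ 0.48222071, -0.24656401]), np.float32(114.46452))
bar (np.float32(107.52519), np.float64(67.0), np.float64(0.004), np.float64(-0.001))
ring w2 (array([0.565175, 0.2635  ]), np.float32(248.96301))
(np.float32(104.71572), np.float64(-52.0), np.float64(-0.004), np.float64(0.001))
(np.float32(104.655556), np.float64(-54.0), np.float64(-0.002), np.float64(0.002))
ring w3 (array([0.566675, 0.264625]), np.float32(269.94794))
(np.float32(136.96837), np.float64(-44.0), np.float64(-0.002), np.float64(-0.003))
(np.float32(139.93198), np.float64(-47.0), np.float64(-0.001), np.float64(-0.003))
```

Emit:
move_arm(
  targets=[
    {"dx":0.1,"dy":-0.3,"dz":-0.7,"rx":0,"ry":0,"rz":0},
    {"dx":0.1,"dy":-0.3,"dz":-0.7,"rx":0,"ry":0,"rz":0},
    {"dx":0,"dy":0,"dz":-0.7,"rx":0,"ry":0,"rz":0},
    {"dx":0,"dy":0,"dz":-0.7,"rx":0,"ry":0,"rz":0},
    {"dx":0,"dy":0,"dz":-0.7,"rx":0,"ry":0,"rz":0},
    {"dx":0,"dy":0,"dz":-0.7,"rx":0,"ry":0,"rz":0},
    {"dx":0,"dy":0,"dz":-0.5,"rx":0,"ry":0,"rz":0},
    {"dx":0,"dy":0,"dz":-0.3,"rx":0,"ry":0,"rz":0},
    {"dx":0,"dy":0,"dz":0,"rx":0,"ry":0,"rz":0},
    {"dx":0,"dy":0,"dz":0,"rx":0,"ry":0,"rz":0},
  ],
  claw=45,
)

```text
t: 7.85
tcp_pos: [0.4821, -0.2463, 0.0167]
tool_rot: [0.724, 0.69, 0.0, 0.001]
force: [-0.6, -0.2, 0.4]
finger_gap: 0.449
gripper_force: 0.0
```

Emit:
move_arm(
  targets=[
    {"dx":0,"dy":0,"dz":0,"rx":0,"ry":0,"rz":0},
    {"dx":0,"dy":0,"dz":0,"rx":0,"ry":0,"rz":0},
    {"dx":0,"dy":0,"dz":0,"rx":0,"ry":0,"rz":0},
    {"dx":0,"dy":0,"dz":0,"rx":0,"ry":0,"rz":0},
    {"dx":0,"dy":0,"dz":0,"rx":0,"ry":0,"rz":0},
    {"dx":0,"dy":0,"dz":0,"rx":0,"ry":0,"rz":0},
    {"dx":0,"dy":0,"dz":0.1,"rx":0,"ry":0,"rz":0},
    {"dx":0,"dy":0,"dz":0.5,"rx":0,"ry":0,"rz":0},
    {"dx":0,"dy":0,"dz":0.6,"rx":0,"ry":0,"rz":0},
    {"dx":0,"dy":0,"dz":0.6,"rx":0,"ry":0,"rz":0},
  ],
  claw=0,
  newtons=40,
)

```text
t: 9.1
tcp_pos: [0.4818, -0.2462, 0.0626]
tool_rot: [0.724, 0.69, 0.0, 0.0]
force: [0.1, 0.2, -0.8]
finger_gap: 0.101
gripper_force: 39.1
```

Emit:
move_arm(
  targets=[
    {"dx":0.2,"dy":0.5,"dz":0.9,"rx":0,"ry":0,"rz":0},
    {"dx":0.4,"dy":0.9,"dz":0.9,"rx":0,"ry":0,"rz":0},
    {"dx":0.4,"dy":0.9,"dz":0.9,"rx":0,"ry":0,"rz":0},
    {"dx":0.4,"dy":0.9,"dz":0.9,"rx":0,"ry":0,"rz":0},
    {"dx":0.4,"dy":0.9,"dz":0.9,"rx":0,"ry":0,"rz":0},
    {"dx":0.4,"dy":0.9,"dz":0.9,"rx":0,"ry":0,"rz":0},
    {"dx":0.4,"dy":0.9,"dz":0,"rx":0,"ry":0,"rz":0},
    {"dx":0.4,"dy":0.9,"dz":0,"rx":0,"ry":0,"rz":0},
    {"dx":0.3,"dy":0.6,"dz":0,"rx":0,"ry":0,"rz":0},
    {"dx":0,"dy":0,"dz":0,"rx":0,"ry":0,"rz":0},
  ],
)

```text
t: 10.35
tcp_pos: [0.5644, -0.0603, 0.1967]
tool_rot: [0.724, 0.69, 0.0, 0.0]
force: [1.2, -0.8, -1.7]
finger_gap: 0.107
gripper_force: 39.1
```

Run:
```python
from h import *
shot("w5"); p=sensors.sense()['tcp_pos']
print(fitc("w5",p,[(.035,p[2]-.0167+.012)],.008),fitc("w5",p,[(.035,p[2]-.0167+.012),(.035,p[2]-.0167+.008)],.008), "tcp",p)
print(fitc("w5",(.5743,.0386),[(.030,.125),(.037,.125)],.008))
im=cv2.imread("pics/w5.png")
W=pickle.load(open("pics/w5.pkl","rb"))
c=fitc("w5",p,[(.035,p[2]-.0167+.012)],.008)[0]
for q in projw(W,circ(c,.035,p[2]-.0047)): cv2.circle(im,(int(q[0]),int(q[1])),0,(0,0,255),-1)
for q in projw(W,circ((.5743,.0386),.037,.125)): cv2.circle(im,(int(q[0]),int(q[1])),0,(0,255,0),-1)
cv2.imwrite("pics/c5.png",cv2.resize(im[80:380,100:420],None,fx=2,fy=2))
```

```text
t 10.4 [ 0.5641 -0.061   0.1965] [ 0.724  0.69  -0.     0.   ] q [-3.040e-01  4.940e-01  1.615e+00 -1.000e-03  1.033e+00 -2.560e-01] F [ 0.9  0.5 -1.3]
(array([ 0.56418914, -0.05976259]), np.float32(117.12772)) (array([ 0.56402914, -0.06072259]), np.float32(209.8692)) tcp [ 0.56408247 -0.06101593  0.19651015]
(array([0.5737    , 0.03085333]), np.float32(182.889))
```

View pics/c5.png

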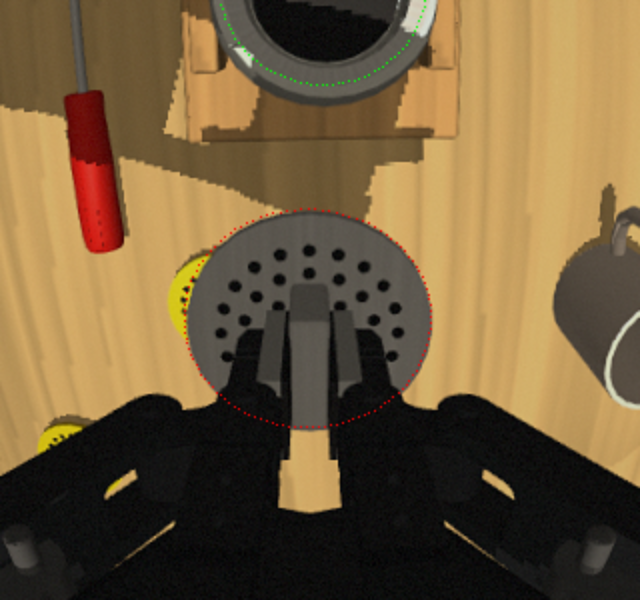

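The held disk is level, centred near crop (310,320) and within 1 mm of the TCP. The mouth is at top centre, with the green circle on its rim.

Emit:
move_arm(
  targets=[
    {"dx":0.1,"dy":0.75,"dz":0,"rx":0,"ry":0,"rz":0},
    {"dx":0.1,"dy":0.8,"dz":0,"rx":0,"ry":0,"rz":0},
    {"dx":0.1,"dy":0.8,"dz":0,"rx":0,"ry":0,"rz":0},
    {"dx":0.1,"dy":0.8,"dz":0,"rx":0,"ry":0,"rz":0},
    {"dx":0,"dy":0.8,"dz":-0.3,"rx":0,"ry":0,"rz":0},
    {"dx":0,"dy":0,"dz":-0.6,"rx":0,"ry":0,"rz":0},
    {"dx":0,"dy":0,"dz":-0.6,"rx":0,"ry":0,"rz":0},
    {"dx":0,"dy":0,"dz":-0.4,"rx":0,"ry":0,"rz":0},
    {"dx":0,"dy":0,"dz":0,"rx":0,"ry":0,"rz":0},
    {"dx":0,"dy":0,"dz":0,"rx":0,"ry":0,"rz":0},
  ],
)

```text
t: 11.65
tcp_pos: [0.5746, 0.0371, 0.1489]
tool_rot: [0.725, 0.689, 0.0, 0.0]
force: [0.4, -0.7, -0.0]
finger_gap: 0.103
gripper_force: 39.1
```

Run:
```python
from h import *
Ws={n:(pickle.load(open(f"pics/{n}.pkl","rb")),edges(n)) for n in("w2","w3","w5")}
best=[]
for x in np.arange(.568,.581,.0005):
  for y in np.arange(.031,.046,.0005):
    f=lambda n:sum(score(Ws[n][1],Ws[n][0],circ((x,y),r,.125)) for r in(.03,.037))
    v=[f(n) for n in Ws]; best.append((sum(v[:2]),sum(v),x,y))
for k in(0,1): print([np.round(b,4).tolist() for b in sorted(best,key=lambda b:-b[k])[:3]])
s=sensors.sense();print(s['tcp_pos'],s['force'])
```

```text
[[467.2086, 648.8821, 0.5745, 0.039], [466.9234, 645.0786, 0.5755, 0.0385], [466.5562, 639.1779, 0.576, 0.0385]]
[[466.3778, 649.6567, 0.575, 0.039], [467.2086, 648.8821, 0.5745, 0.039], [466.4347, 645.7535, 0.575, 0.0385]]
[0.57457592 0.03712063 0.14892243] [ 0.38656615 -0.67808897 -0.01774707]
```

Emit:
move_arm(
  targets=[
    {"dx":0,"dy":0.03,"dz":-0.1,"rx":0,"ry":0,"rz":0},
    {"dx":0,"dy":0,"dz":-0.1,"rx":0,"ry":0,"rz":0},
    {"dx":0,"dy":0,"dz":-0.06,"rx":0,"ry":0,"rz":0},
    {"dx":0,"dy":0,"dz":-0.06,"rx":0,"ry":0,"rz":0},
    {"dx":0,"dy":0,"dz":-0.06,"rx":0,"ry":0,"rz":0},
    {"dx":0,"dy":0,"dz":-0.04,"rx":0,"ry":0,"rz":0},
    {"dx":0,"dy":0,"dz":0,"rx":0,"ry":0,"rz":0},
    {"dx":0,"dy":0,"dz":0,"rx":0,"ry":0,"rz":0},
    {"dx":0,"dy":0,"dz":0,"rx":0,"ry":0,"rz":0},
    {"dx":0,"dy":0,"dz":0,"rx":0,"ry":0,"rz":0},
  ],
)

```text
t: 12.9
tcp_pos: [0.5742, 0.0384, 0.1383]
tool_rot: [0.724, 0.69, 0.0, 0.0]
force: [0.1, 1.6, -1.2]
finger_gap: 0.104
gripper_force: 39.1
```

Emit:
move_arm(
  targets=[
    {"dx":0,"dy":0,"dz":-0.06,"rx":0,"ry":0,"rz":0},
    {"dx":0,"dy":0,"dz":-0.06,"rx":0,"ry":0,"rz":0},
    {"dx":0,"dy":0,"dz":-0.05,"rx":0,"ry":0,"rz":0},
    {"dx":0,"dy":0,"dz":-0.03,"rx":0,"ry":0,"rz":0},
    {"dx":0,"dy":0,"dz":0,"rx":0,"ry":0,"rz":0},
    {"dx":0,"dy":0,"dz":0,"rx":0,"ry":0,"rz":0},
    {"dx":0,"dy":0,"dz":0,"rx":0,"ry":0,"rz":0},
    {"dx":0,"dy":0,"dz":0,"rx":0,"ry":0,"rz":0},
    {"dx":0,"dy":0,"dz":0,"rx":0,"ry":0,"rz":0},
    {"dx":0,"dy":0,"dz":0,"rx":0,"ry":0,"rz":0},
  ],
)

```text
t: 14.15
tcp_pos: [0.5742, 0.0384, 0.1338]
tool_rot: [0.724, 0.69, 0.0, 0.0]
force: [-2.2, 0.4, 5.8]
finger_gap: 0.106
gripper_force: 40.0
```

Emit:
move_arm(
  targets=[
    {"dx":0,"dy":0,"dz":0,"rx":0,"ry":0,"rz":0},
    {"dx":0,"dy":0,"dz":0,"rx":0,"ry":0,"rz":0},
    {"dx":0,"dy":0,"dz":0,"rx":0,"ry":0,"rz":0},
    {"dx":0,"dy":0,"dz":0.2,"rx":0,"ry":0,"rz":0},
    {"dx":0,"dy":0,"dz":0.6,"rx":0,"ry":0,"rz":0},
    {"dx":0,"dy":0,"dz":0.9,"rx":0,"ry":0,"rz":0},
    {"dx":0,"dy":0,"dz":0.9,"rx":0,"ry":0,"rz":0},
    {"dx":0,"dy":0,"dz":0.9,"rx":0,"ry":0,"rz":0.2},
    {"dx":0,"dy":0.5,"dz":0,"rx":0,"ry":0,"rz":0.2},
    {"dx":0,"dy":0.9,"dz":0,"rx":0,"ry":0,"rz":0.2},
  ],
  claw=50,
)

```text
t: 15.4
tcp_pos: [0.5749, 0.0731, 0.2227]
tool_rot: [0.607, 0.795, 0.001, 0.001]
force: [-0.5, -0.3, 0.5]
finger_gap: 0.501
gripper_force: 0.0
```

Emit:
move_arm(
  targets=[
    {"dx":-0.05,"dy":0.9,"dz":0,"rx":0,"ry":0,"rz":0.2},
    {"dx":-0.05,"dy":0.9,"dz":0,"rx":0,"ry":0,"rz":0.2},
    {"dx":-0.05,"dy":0.9,"dz":-0.2,"rx":0,"ry":0,"rz":0.2},
    {"dx":-0.05,"dy":0.9,"dz":-0.4,"rx":0,"ry":0,"rz":0.2},
    {"dx":-0.05,"dy":0.9,"dz":-0.6,"rx":0,"ry":0,"rz":0.07},
    {"dx":-0.05,"dy":0.9,"dz":-0.6,"rx":0,"ry":0,"rz":0},
    {"dx":0,"dy":0.9,"dz":-0.6,"rx":0,"ry":0,"rz":0},
    {"dx":0,"dy":0.9,"dz":-0.6,"rx":0,"ry":0,"rz":0},
    {"dx":0,"dy":0.4,"dz":-0.6,"rx":0,"ry":0,"rz":0},
    {"dx":0,"dy":0,"dz":0,"rx":0,"ry":0,"rz":0},
  ],
  claw=100,
)

```text
t: 16.65
tcp_pos: [0.5656, 0.2638, 0.1291]
tool_rot: [0.412, 0.911, -0.001, -0.001]
force: [-0.7, -1.1, -0.8]
finger_gap: 1.004
gripper_force: 0.0
```

Run:
```python
from h import *
shot("w6")
r=fitc("w6",(.566,.264),[(.0475,.022),(.0215,.022)],.008);print("ring",r)
for ty in (.005,.007,.009):print(fitbox("w6",r[0],-48,.028,ty,.048,14,.003,(.030-ty/2,-.030+ty/2)))
im=cv2.imread("pics/w6.png");W=pickle.load(open("pics/w6.pkl","rb"))
for R in(.0475,.0215):
  for q in projw(W,circ(r[0],R,.022)): cv2.circle(im,(int(q[0]),int(q[1])),0,(0,0,255),-1)
im=cv2.resize(im,None,fx=1.55,fy=1.55,interpolation=cv2.INTER_CUBIC);cv2.imwrite("pics/c6.png",im)
```

```text
t 16.7 [0.5663 0.2633 0.1299] [ 0.412  0.911 -0.001 -0.001] q [ 0.257  0.651  1.52  -0.     0.973 -0.464] F [0.7 0.3 0.4]
ring (array([0.56570667, 0.26369333]), np.float32(275.6595))
(np.float32(49.0858), np.float64(-42.0), np.float64(-0.003), np.float64(0.001))
(np.float32(57.625347), np.float64(-48.00000000000001), np.float64(0.0), np.float64(-0.001))
(np.float32(64.39094), np.float64(-42.0), np.float64(-0.003), np.float64(0.001))
```

View pics/c6.png

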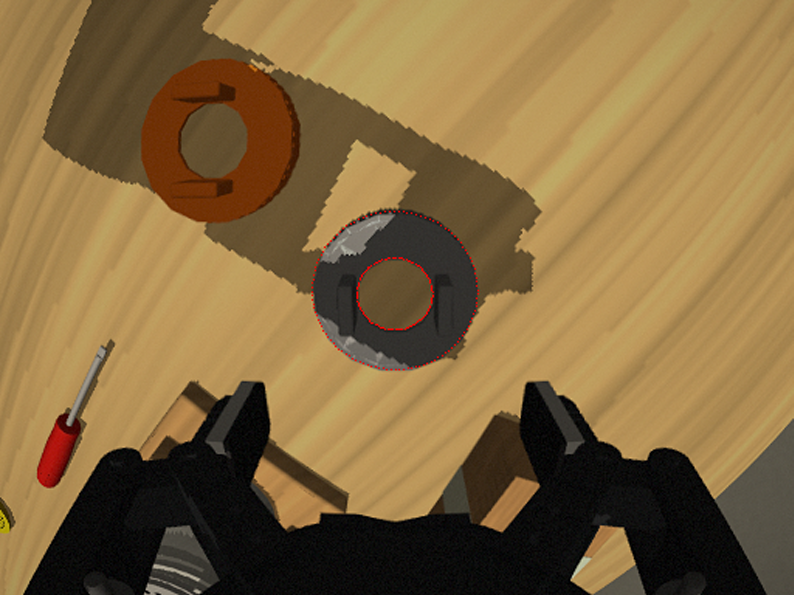

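The ring fit is tight at crop (396,290), and its ears are parallel to the pads. I'll descend and grip.

Emit:
move_arm(
  targets=[
    {"dx":-0.02,"dy":0.01,"dz":-0.6,"rx":0,"ry":0,"rz":0},
    {"dx":0,"dy":0,"dz":-0.8,"rx":0,"ry":0,"rz":0},
    {"dx":0,"dy":0,"dz":-0.8,"rx":0,"ry":0,"rz":0},
    {"dx":0,"dy":0,"dz":-0.8,"rx":0,"ry":0,"rz":0},
    {"dx":0,"dy":0,"dz":-0.6,"rx":0,"ry":0,"rz":0},
    {"dx":0,"dy":0,"dz":-0.4,"rx":0,"ry":0,"rz":0},
    {"dx":0,"dy":0,"dz":-0.2,"rx":0,"ry":0,"rz":0},
    {"dx":0,"dy":0,"dz":0,"rx":0,"ry":0,"rz":0},
    {"dx":0,"dy":0,"dz":0,"rx":0,"ry":0,"rz":0},
    {"dx":0,"dy":0,"dz":0,"rx":0,"ry":0,"rz":0},
  ],
)

```text
t: 17.95
tcp_pos: [0.5666, 0.2638, 0.0264]
tool_rot: [0.412, 0.911, 0.0, 0.0]
force: [0.3, -0.5, 0.0]
finger_gap: 0.998
gripper_force: 0.0
```

Emit:
move_arm(
  targets=[
    {"dx":0,"dy":0,"dz":0,"rx":0,"ry":0,"rz":0},
    {"dx":0,"dy":0,"dz":0,"rx":0,"ry":0,"rz":0},
    {"dx":0,"dy":0,"dz":0,"rx":0,"ry":0,"rz":0},
    {"dx":0,"dy":0,"dz":0,"rx":0,"ry":0,"rz":0},
    {"dx":0,"dy":0,"dz":0,"rx":0,"ry":0,"rz":0},
    {"dx":0,"dy":0,"dz":0,"rx":0,"ry":0,"rz":0},
    {"dx":0,"dy":0,"dz":0.1,"rx":0,"ry":0,"rz":0},
    {"dx":0,"dy":0,"dz":0.4,"rx":0,"ry":0,"rz":0},
    {"dx":0,"dy":0,"dz":0.8,"rx":0,"ry":0,"rz":0},
    {"dx":0,"dy":0,"dz":0.8,"rx":0,"ry":0,"rz":0},
  ],
  claw=0,
  newtons=60,
)

```text
t: 19.2
tcp_pos: [0.5663, 0.2637, 0.0797]
tool_rot: [0.412, 0.911, 0.0, 0.0]
force: [0.2, -0.0, -1.0]
finger_gap: 0.685
gripper_force: 65.6
```

Emit:
move_arm(
  targets=[
    {"dx":0,"dy":-0.2,"dz":0.9,"rx":0,"ry":0,"rz":0.2},
    {"dx":0.04,"dy":-0.6,"dz":0.9,"rx":0,"ry":0,"rz":0.3},
    {"dx":0.04,"dy":-0.9,"dz":0.9,"rx":0,"ry":0,"rz":0.32},
    {"dx":0.04,"dy":-0.95,"dz":0.9,"rx":0,"ry":0,"rz":0.32},
    {"dx":0.04,"dy":-0.95,"dz":0.8,"rx":0,"ry":0,"rz":0.32},
    {"dx":0.04,"dy":-0.95,"dz":0.2,"rx":0,"ry":0,"rz":0.32},
    {"dx":0.04,"dy":-0.95,"dz":0,"rx":0,"ry":0,"rz":0.32},
    {"dx":0.04,"dy":-0.95,"dz":0,"rx":0,"ry":0,"rz":0.32},
    {"dx":0.04,"dy":-0.95,"dz":0,"rx":0,"ry":0,"rz":0.32},
    {"dx":0,"dy":-0.9,"dz":0,"rx":0,"ry":0,"rz":0.3},
  ],
)

```text
t: 20.45
tcp_pos: [0.5743, 0.0553, 0.1947]
tool_rot: [-0.365, 0.931, -0.0, 0.001]
force: [-0.5, -0.3, -1.0]
finger_gap: 0.686
gripper_force: 65.6
```

Emit:
move_arm(
  targets=[
    {"dx":0,"dy":-0.7,"dz":0,"rx":0,"ry":0,"rz":0.13},
    {"dx":0,"dy":0,"dz":0,"rx":0,"ry":0,"rz":0},
    {"dx":0,"dy":0,"dz":0,"rx":0,"ry":0,"rz":0},
    {"dx":0,"dy":0,"dz":0,"rx":0,"ry":0,"rz":0},
    {"dx":0,"dy":0,"dz":0,"rx":0,"ry":0,"rz":0},
    {"dx":0,"dy":0,"dz":0,"rx":0,"ry":0,"rz":0},
    {"dx":0,"dy":0,"dz":0,"rx":0,"ry":0,"rz":0},
    {"dx":0,"dy":0,"dz":0,"rx":0,"ry":0,"rz":0},
    {"dx":0,"dy":0,"dz":0,"rx":0,"ry":0,"rz":0},
    {"dx":0,"dy":0,"dz":0,"rx":0,"ry":0,"rz":0},
  ],
)

```text
t: 21.7
tcp_pos: [0.5742, 0.0386, 0.1933]
tool_rot: [-0.394, 0.919, 0.0, -0.0]
force: [-1.1, 0.2, -0.7]
finger_gap: 0.68
gripper_force: 65.6
```

Run:
```python
from h import *
shot("w7")
p=sensors.sense()['tcp_pos'];z=p[2]-.0265
r=fitc("w7",p,[(.0475,z+.022)],.006);print("ring in hand",r)
S=cams.snapshot("scene")[...,::-1];D=cams.snapshot("side")[...,::-1]
cv2.imwrite("pics/s7.png",S);cv2.imwrite("pics/d7.png",D)
im=cv2.imread("pics/w7.png");W=pickle.load(open("pics/w7.pkl","rb"))
for q in projw(W,circ(r[0],.0475,z+.022)): cv2.circle(im,(int(q[0]),int(q[1])),0,(0,0,255),-1)
for q in projw(W,circ((.5743,.039),.035,.129)): cv2.circle(im,(int(q[0]),int(q[1])),0,(0,255,0),-1)
a=cv2.resize(im[110:384,110:400],None,fx=1.35,fy=1.35)
u,v=proj(cams.camera_model("scene"),p)[0].astype(int);b=cv2.resize(S[v-40:v+70,u-55:u+55],(370,370),interpolation=cv2.INTER_CUBIC)
cv2.imwrite("pics/c7.png",np.hstack([a[:369],b[:369]]))
```

```text
t 21.75 [0.5742 0.0386 0.1933] [-0.394  0.919 -0.    -0.   ] q [-0.127  0.508  1.598 -0.     1.035 -2.507] F [ 0.9 -0.7 -1. ]
ring in hand (array([0.57436047, 0.03834696]), np.float32(112.711914))
```

View pics/c7.png

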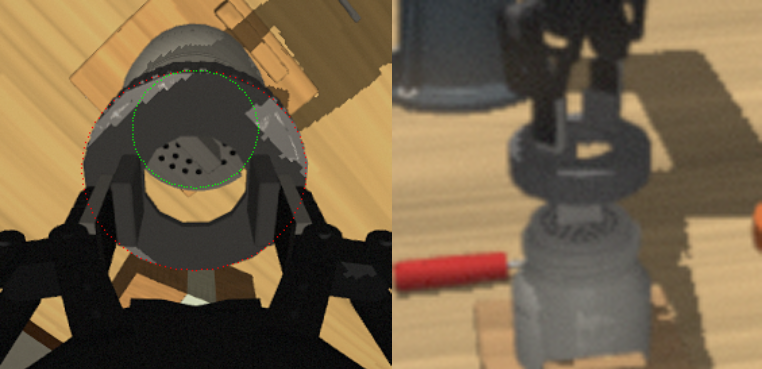

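Both views show the ring held level and centred over the canister. The disk lies flat in the mouth, with its flange edge on the green circle. Lowering now, by force.

Emit:
move_arm(
  targets=[
    {"dx":0,"dy":0.01,"dz":-0.5,"rx":0,"ry":0,"rz":0},
    {"dx":0,"dy":0,"dz":-0.6,"rx":0,"ry":0,"rz":0},
    {"dx":0,"dy":0,"dz":-0.4,"rx":0,"ry":0,"rz":0},
    {"dx":0,"dy":0,"dz":-0.13,"rx":0,"ry":0,"rz":0},
    {"dx":0,"dy":0,"dz":-0.04,"rx":0,"ry":0,"rz":0},
    {"dx":0,"dy":0,"dz":-0.04,"rx":0,"ry":0,"rz":0},
    {"dx":0,"dy":0,"dz":-0.04,"rx":0,"ry":0,"rz":0},
    {"dx":0,"dy":0,"dz":0,"rx":0,"ry":0,"rz":0},
    {"dx":0,"dy":0,"dz":0,"rx":0,"ry":0,"rz":0},
    {"dx":0,"dy":0,"dz":0,"rx":0,"ry":0,"rz":0},
  ],
)

```text
t: 23.1
tcp_pos: [0.5743, 0.0389, 0.1497]
tool_rot: [-0.394, 0.919, -0.0, 0.0]
force: [-0.4, 0.5, -1.2]
finger_gap: 0.687
gripper_force: 65.6
```

Emit:
move_arm(
  targets=[
    {"dx":0,"dy":0,"dz":-0.03,"rx":0,"ry":0,"rz":0},
    {"dx":0,"dy":0,"dz":-0.03,"rx":0,"ry":0,"rz":0},
    {"dx":0,"dy":0,"dz":-0.02,"rx":0,"ry":0,"rz":0},
    {"dx":0,"dy":0,"dz":0,"rx":0,"ry":0,"rz":0},
    {"dx":0,"dy":0,"dz":0,"rx":0,"ry":0,"rz":0},
    {"dx":0,"dy":0,"dz":0,"rx":0,"ry":0,"rz":0},
    {"dx":0,"dy":0,"dz":0,"rx":0,"ry":0,"rz":0},
    {"dx":0,"dy":0,"dz":0,"rx":0,"ry":0,"rz":0},
    {"dx":0,"dy":0,"dz":0,"rx":0,"ry":0,"rz":0},
    {"dx":0,"dy":0,"dz":0,"rx":0,"ry":0,"rz":0},
  ],
)

```text
t: 24.35
tcp_pos: [0.5742, 0.0389, 0.1476]
tool_rot: [-0.394, 0.919, -0.0, -0.0]
force: [-0.3, 0.3, -0.5]
finger_gap: 0.688
gripper_force: 65.6
```

Emit:
move_arm(
  targets=[
    {"dx":0,"dy":0,"dz":-0.04,"rx":0,"ry":0,"rz":0},
    {"dx":0,"dy":0,"dz":-0.04,"rx":0,"ry":0,"rz":0},
    {"dx":0,"dy":0,"dz":-0.04,"rx":0,"ry":0,"rz":0},
    {"dx":0,"dy":0,"dz":0,"rx":0,"ry":0,"rz":0},
    {"dx":0,"dy":0,"dz":0,"rx":0,"ry":0,"rz":0},
    {"dx":0,"dy":0,"dz":0,"rx":0,"ry":0,"rz":0},
    {"dx":0,"dy":0,"dz":0,"rx":0,"ry":0,"rz":0},
    {"dx":0,"dy":0,"dz":0,"rx":0,"ry":0,"rz":0},
    {"dx":0,"dy":0,"dz":0,"rx":0,"ry":0,"rz":0},
    {"dx":0,"dy":0,"dz":0,"rx":0,"ry":0,"rz":0},
  ],
)

```text
t: 25.6
tcp_pos: [0.5742, 0.0389, 0.1459]
tool_rot: [-0.394, 0.919, -0.0, 0.0]
force: [-2.9, -0.5, 8.0]
finger_gap: 0.687
gripper_force: 66.7
```

Emit:
move_arm(
  targets=[
    {"dx":0,"dy":0,"dz":0,"rx":0,"ry":0,"rz":-0.15},
    {"dx":0,"dy":0,"dz":-0.02,"rx":0,"ry":0,"rz":-0.25},
    {"dx":0,"dy":0,"dz":-0.02,"rx":0,"ry":0,"rz":-0.25},
    {"dx":0,"dy":0,"dz":-0.02,"rx":0,"ry":0,"rz":-0.25},
    {"dx":0,"dy":0,"dz":-0.02,"rx":0,"ry":0,"rz":-0.25},
    {"dx":0,"dy":0,"dz":-0.02,"rx":0,"ry":0,"rz":-0.25},
    {"dx":0,"dy":0,"dz":0,"rx":0,"ry":0,"rz":0},
    {"dx":0,"dy":0,"dz":0,"rx":0,"ry":0,"rz":0},
    {"dx":0,"dy":0,"dz":0,"rx":0,"ry":0,"rz":0},
    {"dx":0,"dy":0,"dz":0,"rx":0,"ry":0,"rz":0},
  ],
)

```text
t: 26.85
tcp_pos: [0.5751, 0.0389, 0.1431]
tool_rot: [-0.039, 0.999, 0.0, 0.001]
force: [-0.7, 0.3, 4.6]
finger_gap: 0.687
gripper_force: 66.4
```

```bash
cat > s.py <<'E'
from station import sensors
import numpy as np
s=sensors.sense();r=s['tool_rot'];print(s['t'],s['tcp_pos'].round(4),"az",round(float(90-2*np.degrees(np.arctan2(r[0],r[1]))),1),"F",s['force'].round(1),"T",s['ft_torque'].round(3),"j6",s['q'][5].round(3),s['finger_gap'].round(3))
E
python3 s.py
```

```text
Traceback (most recent call last):
  File "s.py", line 3, in <module>
    s=sensors.sense();r=s['tool_rot'];print(s['t'],s['tcp_pos'].round(4),"az",round(float(90-2*np.degrees(np.arctan2(r[0],r[1]))),1),"F",s['force'].round(1),"T",s['ft_torque'].round(3),"j6",s['q'][5].round(3),s['finger_gap'].round(3))
                                                                                                                                                                                                                 ^^^^^^^^^^^^^^^^^^^^^
AttributeError: 'float' object has no attribute 'round'
```

Emit:
move_arm(
  targets=[
    {"dx":0,"dy":0,"dz":-0.012,"rx":0,"ry":0,"rz":-0.15},
    {"dx":0,"dy":0,"dz":-0.024,"rx":0,"ry":0,"rz":-0.3},
    {"dx":0,"dy":0,"dz":-0.024,"rx":0,"ry":0,"rz":-0.3},
    {"dx":0,"dy":0,"dz":-0.024,"rx":0,"ry":0,"rz":-0.3},
    {"dx":0,"dy":0,"dz":-0.024,"rx":0,"ry":0,"rz":-0.3},
    {"dx":0,"dy":0,"dz":-0.024,"rx":0,"ry":0,"rz":-0.3},
    {"dx":0,"dy":0,"dz":-0.024,"rx":0,"ry":0,"rz":-0.3},
    {"dx":0,"dy":0,"dz":-0.024,"rx":0,"ry":0,"rz":-0.3},
    {"dx":0,"dy":0,"dz":0,"rx":0,"ry":0,"rz":0},
    {"dx":0,"dy":0,"dz":0,"rx":0,"ry":0,"rz":0},
  ],
)

```text
t: 28.1
tcp_pos: [0.5752, 0.0387, 0.1386]
tool_rot: [0.523, 0.852, 0.001, 0.001]
force: [-0.7, -0.4, 5.2]
finger_gap: 0.686
gripper_force: 66.4
```

```bash
sed -i "s/s\['finger_gap'\].round(3)/s['finger_gap']/" s.py; python3 s.py
```

```text
28.1 [0.5752 0.0387 0.1386] az 26.9 F [-0.7 -0.4  5.2] T [-0.101  0.181 -0.098] j6 -0.597 0.6855854659857183
```

Emit:
move_arm(
  targets=[
    {"dx":0,"dy":0,"dz":-0.012,"rx":0,"ry":0,"rz":-0.15},
    {"dx":0,"dy":0,"dz":-0.012,"rx":0,"ry":0,"rz":-0.15},
    {"dx":0,"dy":0,"dz":-0.012,"rx":0,"ry":0,"rz":-0.15},
    {"dx":0,"dy":0,"dz":-0.012,"rx":0,"ry":0,"rz":-0.15},
    {"dx":0,"dy":0,"dz":0,"rx":0,"ry":0,"rz":-0.1},
    {"dx":0,"dy":0,"dz":0,"rx":0,"ry":0,"rz":0},
    {"dx":0,"dy":0,"dz":0,"rx":0,"ry":0,"rz":0},
    {"dx":0,"dy":0,"dz":0,"rx":0,"ry":0,"rz":0},
    {"dx":0,"dy":0,"dz":0,"rx":0,"ry":0,"rz":0},
    {"dx":0,"dy":0,"dz":0,"rx":0,"ry":0,"rz":0},
  ],
)

```text
t: 29.35
tcp_pos: [0.5751, 0.0385, 0.1373]
tool_rot: [0.669, 0.743, 0.0, 0.001]
force: [-0.5, -2.1, 6.0]
finger_gap: 0.689
gripper_force: 66.4
```

```bash
python3 s.py
```

```text
29.35 [0.5751 0.0385 0.1373] az 6.0 F [-0.5 -2.1  6. ] T [-0.151  0.21  -0.036] j6 -0.231 0.6894936755382914
```

Emit:
move_arm(
  targets=[
    {"dx":0,"dy":0,"dz":0,"rx":0,"ry":0,"rz":-0.15},
    {"dx":0,"dy":0,"dz":0,"rx":0,"ry":0,"rz":-0.15},
    {"dx":0,"dy":0,"dz":0,"rx":0,"ry":0,"rz":-0.15},
    {"dx":0,"dy":0,"dz":0,"rx":0,"ry":0,"rz":-0.15},
    {"dx":0,"dy":0,"dz":0,"rx":0,"ry":0,"rz":0},
    {"dx":0,"dy":0,"dz":0,"rx":0,"ry":0,"rz":0},
    {"dx":0,"dy":0,"dz":0,"rx":0,"ry":0,"rz":0},
    {"dx":0,"dy":0,"dz":0,"rx":0,"ry":0,"rz":0},
    {"dx":0,"dy":0,"dz":0,"rx":0,"ry":0,"rz":0},
    {"dx":0,"dy":0,"dz":0,"rx":0,"ry":0,"rz":0},
  ],
)

```text
t: 30.6
tcp_pos: [0.5752, 0.0387, 0.1373]
tool_rot: [0.777, 0.629, 0.001, 0.001]
force: [0.5, -0.6, 5.9]
finger_gap: 0.694
gripper_force: 66.4
```

```bash
python3 s.py
```

```text
30.6 [0.5752 0.0387 0.1373] az -12.0 F [ 0.5 -0.6  5.9] T [-0.081  0.125 -0.089] j6 0.083 0.6936459056518498
```

Emit:
move_arm(
  targets=[
    {"dx":0,"dy":0,"dz":0,"rx":0,"ry":0,"rz":-0.1},
    {"dx":0,"dy":0,"dz":0,"rx":0,"ry":0,"rz":-0.1},
    {"dx":0,"dy":0,"dz":0,"rx":0,"ry":0,"rz":-0.1},
    {"dx":0,"dy":0,"dz":0,"rx":0,"ry":0,"rz":-0.1},
    {"dx":0,"dy":0,"dz":0,"rx":0,"ry":0,"rz":0},
    {"dx":0,"dy":0,"dz":0,"rx":0,"ry":0,"rz":0},
    {"dx":0,"dy":0,"dz":0,"rx":0,"ry":0,"rz":0},
    {"dx":0,"dy":0,"dz":0,"rx":0,"ry":0,"rz":0},
    {"dx":0,"dy":0,"dz":0,"rx":0,"ry":0,"rz":0},
    {"dx":0,"dy":0,"dz":0,"rx":0,"ry":0,"rz":0},
  ],
)

```text
t: 31.85
tcp_pos: [0.5751, 0.0387, 0.1372]
tool_rot: [0.839, 0.545, 0.001, 0.001]
force: [0.1, 0.2, 6.5]
finger_gap: 0.692
gripper_force: 66.5
```

```bash
python3 s.py
```

```text
31.85 [0.5751 0.0387 0.1372] az -24.0 F [0.1 0.2 6.5] T [-0.075  0.102 -0.032] j6 0.292 0.6915844596508676
```

Emit:
move_arm(
  targets=[
    {"dx":0,"dy":0,"dz":0,"rx":0,"ry":0,"rz":-0.1},
    {"dx":0,"dy":0,"dz":0,"rx":0,"ry":0,"rz":-0.1},
    {"dx":0,"dy":0,"dz":0,"rx":0,"ry":0,"rz":-0.1},
    {"dx":0,"dy":0,"dz":0,"rx":0,"ry":0,"rz":-0.1},
    {"dx":0,"dy":0,"dz":0,"rx":0,"ry":0,"rz":0},
    {"dx":0,"dy":0,"dz":0,"rx":0,"ry":0,"rz":0},
    {"dx":0,"dy":0,"dz":0,"rx":0,"ry":0,"rz":0},
    {"dx":0,"dy":0,"dz":0,"rx":0,"ry":0,"rz":0},
    {"dx":0,"dy":0,"dz":0,"rx":0,"ry":0,"rz":0},
    {"dx":0,"dy":0,"dz":0,"rx":0,"ry":0,"rz":0},
  ],
)

```text
t: 33.1
tcp_pos: [0.5752, 0.039, 0.1366]
tool_rot: [0.891, 0.453, 0.001, 0.001]
force: [4.3, 2.7, 1.4]
finger_gap: 0.689
gripper_force: 66.0
```

```bash
python3 s.py
```

```text
33.1 [0.5752 0.039  0.1366] az -36.1 F [4.3 2.7 1.4] T [ 0.353 -0.711  0.553] j6 0.503 0.6888732334834272
```

Run:
```python
from station import sensors,cams
import numpy as np
T=[]
for i in range(5):
    cams.snapshot("side"); s=sensors.sense(); T.append(np.r_[s['force'],s['ft_torque'],s['tcp_pos'][2]*100])
print(np.round(T,3)); print(np.mean(T,0).round(3))
```

```text
[[ 4.858  0.982  1.817  0.364 -0.662  0.514 13.661]
 [ 5.415  1.495  1.208  0.416 -0.668  0.585 13.663]
 [ 5.042  2.75   1.323  0.36  -0.697  0.568 13.662]
 [ 4.987  2.541  1.643  0.4   -0.645  0.549 13.659]
 [ 4.733  1.72   1.215  0.373 -0.654  0.509 13.663]]
[ 5.007  1.898  1.441  0.383 -0.665  0.545 13.662]
```

The torque is steady at about 0.55 N m and the ring is being drawn down, so it is snug. Releasing and backing off.

Emit:
move_arm(
  targets=[
    {"dx":0,"dy":0,"dz":0,"rx":0,"ry":0,"rz":0},
    {"dx":0,"dy":0,"dz":0,"rx":0,"ry":0,"rz":0},
    {"dx":0,"dy":0,"dz":0,"rx":0,"ry":0,"rz":0},
    {"dx":0,"dy":0,"dz":0,"rx":0,"ry":0,"rz":0},
    {"dx":0,"dy":0,"dz":0.1,"rx":0,"ry":0,"rz":0},
    {"dx":0,"dy":0,"dz":0.5,"rx":0,"ry":0,"rz":0},
    {"dx":0,"dy":0,"dz":0.8,"rx":0,"ry":0,"rz":0},
    {"dx":0,"dy":0,"dz":0.9,"rx":0,"ry":0,"rz":0},
    {"dx":0,"dy":0,"dz":0.9,"rx":0,"ry":0,"rz":0},
    {"dx":0,"dy":0,"dz":0.9,"rx":0,"ry":0,"rz":0},
  ],
  claw=100,
)

```text
t: 34.6
tcp_pos: [0.5743, 0.0389, 0.2407]
tool_rot: [0.891, 0.453, 0.0, 0.0]
force: [0.1, 0.1, 0.3]
finger_gap: 0.994
gripper_force: 0.0
```

```bash
python3 s.py
python3 - <<'E'
from h import *
shot("w8")
c=(.5745,.039)
r=fitc("w8",c,[(.0475,.132),(.0215,.132)],.006);print("ring",r)
for zo in(.106,.108,.110,.112,.116):print(zo,fitc("w8",c,[(.0475,zo+.022),(.0215,zo+.022)],.006)[1])
for ty in(.007,.009):print(fitbox("w8",r[0],54,.028,ty,.110+.048,14,.003,(.030-ty/2,-.030+ty/2)))
E
```

```text
34.6 [0.5743 0.0389 0.2407] az -36.1 F [0.1 0.1 0.3] T [-0.038 -0.03   0.01 ] j6 0.504 0.9936350597735851
t 34.65 [0.5763 0.0388 0.2438] [0.891 0.453 0.003 0.002] q [-0.126  0.446  1.545  0.     1.143  0.504] F [0.2 0.1 1.7]
ring (array([0.5754 , 0.03889]), np.float32(220.37885))
0.106 205.9751
0.108 215.20822
0.11 220.37885
0.112 225.94836
0.116 226.56897
(np.float32(73.1794), np.float64(54.0), np.float64(-0.001), np.float64(-0.001))
(np.float32(77.82768), np.float64(55.0), np.float64(-0.002), np.float64(0.0))
```

```bash
python3 -c "
from station import order
print(order.sign_off())"
```

```text
the job is handed in; nothing more can be done
None
```

I seated and released the strainer disk, then screwed the grey ring down over it to about 0.55 N m (snug), let go and handed the job in at about 35 s; no verdict came back, and I judged the finish by force readings and an automated image fit.

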